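Put the printer's cleaning wand away and close its canister

ROBOT

A 6-joint arm with a two-finger parallel gripper is mounted at the origin on the work surface. World frame = base frame: x ahead of the robot, y to its left, z up, the work surface at z = 0. Lengths are in m, angles in rad, forces in N, time in s.
With the tool pointing down it reaches from about 0.35 to 0.775 m from the base axis. Payload 5.5 kg.
Tool frame: the origin (TCP) lies between the finger pads; the fingertips stand env.nose_length ahead of it and the grasp point (between the pads) lies 8 mm behind it (env.nose_length is the distance from the TCP to the fingertips, in m); z points along the fingers, y is the direction in which the jaws open and shut (so a half turn about z gives the same grasp; the last joint's range is limited). The gripper opens to 85 mm and grips with 20 to 120 N. Pads are 22 mm wide; open, the fingers measure 114 mm over their backs; the gripper's body (76 mm by 85 mm) begins 54 mm behind the grasp point. The pads swing forward as they close: fully open they stand 13 mm farther back than shut.
Start: joints at [1.014, 0.313, 0.046, 1.304, 0, 1.431], TCP at [0.233, 0.526, 0.242] pointing down, gripper open.
Joint ranges: [-2.76, 2.76], [-0.86, 1.69], [-1.03, 1.26], [-2.2, 2.34], [-1.47, 1.5], [-3.14, 3.14]. Speed limits (rad/s): [2.57, 2.57, 3.14, 3.14, 3.14, 3.14].

INTERFACE

Orientations are given as a unit quaternion [w, x, y, z].
In Python, from workcell import env gives the robot as it stands. The module is installed in compiled form; this text tells all that it offers.
- The arm moves only by the shell command python3 -m creep 'ROWS' [FORCE]. ROWS is a JSON object of lists of equal length, an entry for each row: "hand": the finger opening in mm, from 0 to 85.4; "delta_pos": the shift along the tool's x, y, z scaled (see below), a list of three; "turn": the turn about the tool's z scaled (see below). In form: {"hand": [hand, ...], "delta_pos": [[dx, dy, dz], ...], "turn": [turn, ...]}. A call has exactly 5 rows; each row shifts and turns the commanded pose from where the row before left it, along the tool's axes as they then stand; what a row does not reach is not made up. The controller multiplies each number of a shift by 0.8 m and each number of a turn by 5 degrees. A row lasts 1/12 s, in which the tool goes at most 41.7 mm and 7.16 degrees, less where a joint would pass 70% of its speed; a pose out of reach is approached as far as the arm can. A call with a number of a shift or a turn outside -1 to 1 is refused whole. A call with a gripper value outside its range is refused whole. The fingers move at their own pace and stop on an object; FORCE is the grip in N (left out, the last holds). Time passes only in rows, so rows that do not move let the fingers close, or fill a call up. It gives the time, the measured TCP pose, the force and the opening at its end, in the units of the state.
- env.get_state(): the state, without advancing time (a new reading comes with each control period).
- env.read_camera(name): name is "side" or "top"; returns a dict with "pixels" (420x560x3 uint8, red, green, blue), "depth" (420x560 float32, m along the optical axis (not along the pixel's ray), 0 where there is no reading), "fx", "fy", "cx", "cy" (pixels), "D" ([k1, k2, p1, p2, k3] as OpenCV has them; the pictures are not rectified), "origin" and "orientation" of the camera in the world. Camera axes: x right, y down, z forward; pixel columns grow to the right and rows downward; lengths in m; the calibration is good to about 2 mm. A picture is of the moment at which its call begins.
- env.hand_in(): hands the job in, once; it reports no verdict.
Trained networks look in the newest picture that a camera, given by its name, has taken for a name from the list of things; names that differ only in an ending like _2 or _b are one class to them, and where a whole thing is asked for, a point or a joint stands for the part that bears it (a point fixed in the world has none). Each returns a list of dicts, best first, with "score" (0 to 1); they miss things now and then, are a little off and sometimes report something else, mostly with a low value. They report only what shows in the picture. A call takes as long as a camera call.
- env.find_in(camera, target): "location" ([row, column] in pixels, amid what is visible of it).
- env.pinpoint(camera, target): "location" ([row, column] in pixels: a listed point, or the origin of a listed thing).
The state is a dict: "clock": time; "joint_pos": joint angles; "qvel": joint speeds; "tau": joint torques, N m; "tcp_pos": TCP position; "orientation": TCP orientation; "wrist_force": force on the tool from outside, world axes, zero at the start; "ft_torque": the same for the moment, N m; "finger_gap": finger opening in m.
Only numpy, scipy, OpenCV 4.12 (cv2) and the standard library are available. Lean on these libraries where they do the work, as an engineer would, in place of code of your own. Each camera call takes 0.05 s, during which the arm holds its last target.

TASK

Put the printer's cleaning wand away: take it from its stand, push it all the way down the narrow tube inside the tall steel canister, then set the large steel cover on the canister so that it sits fully seated and level. Set the cover down gently, without letting it drop, and leave everything else on the table where it is.

Things in the scene. Friction and masses are not known exactly. Their poses are not given: they have to be found in the camera images.
- canister: Tall open round steel canister, fixed, upright; 88 mm outer diameter, 145 mm tall, wall 4 mm (bore 80 mm). In its middle stands a white tube, bore 10 mm, its mouth 90 mm above the table (55 mm below the rim), flared like a funnel to 20 mm over its top 14 mm. Origin: centre of the underside; z up.
- canister_rim (a point): Centre of the canister's mouth at rim height, 145 mm above the table; z up.
- tube_mouth (a point): Centre of the mouth of the tube inside the canister, 90 mm above the table; z up.
- follower (a joint): Stiff sliding stop in the tube. 0: up, its top 43 mm below the tube's mouth; a wand resting on it stands 22 mm above the canister's rim. Pushed with about 4 N it slides down, and stays where left. 0.035 m: fully down, wand home, its tip 12 mm and its top 132 mm above the table (13 mm below the rim). A wand not pushed home keeps the cover from seating.
- stand: Grey block, fixed, 45 mm (x) by 100 mm (y) by 60 mm tall, with two upright holes 10 mm wide and 50 mm deep in its top, 25 mm either side of the centre along its y; the wand stands in the hole at -y, the brush in the one at +y. Origin: centre of the underside; z up.
- wand: Cleaning wand, 120 mm long, about 40 g: round steel shaft, 8 mm diameter, with a rounded white tip, and at its top a round black grip, 16 mm diameter, 30 mm long (90 to 120 mm above the tip). Starts upright in the stand with a little play, tip 10 mm above the table. Origin: the tip; z runs along the wand to the grip.
- cover: Canister's own cover, the larger of two: round steel plate 96 mm across, 4 mm thick; below it a locating disc 73 mm across, 8 mm deep, that drops into the bore; above it a round black knob, 20 mm diameter, 12 to 36 mm above the origin. About 0.18 kg. Origin: underside centre of the disc, 8 mm below the plate (seated: 8 mm below the rim); z up through the knob. Starts on the table, knob up.
- small_cover: Bystander: a smaller cover of the same make, plate 76 mm across, total height 36 mm, knob up, lying on the table. Origin: centre of the underside.
- small_pot: Bystander: empty open steel pot, 68 mm diameter, 110 mm tall. Origin: centre of the underside.
- brush: Bystander: small flat-headed brush upright in the stand's other hole; 8 mm shaft, black head 8 by 22 mm across, its top 121 mm above the table as it stands. Origin: the shaft's lower end.
- mug: Bystander: white mug, 80 mm diameter, 95 mm tall, handle at its +y. Origin: centre of the underside.
- cleaner: Bystander: white bottle with black cap, 60 mm diameter, 170 mm tall. Origin: centre of the underside.
- glue: Bystander: white glue stick standing upright, 28 mm diameter, 95 mm tall, close beside the large cover. Origin: centre of the underside.
- tape: Bystander: clear tape roll lying flat, 56 mm diameter, 19 mm high. Origin: centre of the underside.
- stapler: Bystander: black stapler lying along its x, 150 by 38 mm, 50 mm high. Origin: centre of the underside.
- bookend: Dark steel bookend, fixed: upright plate 120 mm wide along its y, 3 mm thick, 170 mm tall, its thin foot reaching 100 mm towards its -x. Origin: bottom of the upright plate.

How it is judged:
On the way:
1. the wand is pushed fully home in the canister's tube (z of wand in the frame of tube_mouth below -0.071 m and horizontal distance between wand and tube_mouth below 0.006 m and value of joint follower above 0.029 m), for 0.2 s.
At the end, for the whole second after the job is handed in: Wand home in the tube (stop within 6 mm of fully down, tip 71 mm or more below the tube mouth, within 6 mm of its axis); large cover at rest on the canister, centred within 6.5 mm, plate within 2 mm of rim height and within 2 degrees of level (all of step 1 and horizontal distance between cover and canister_rim below 0.0065 m and z of cover in the frame of canister_rim between -0.01 and -0.006 m and angle between cover's own z axis and vertical below 0.035 rad and linear speed of cover below 0.01 m/s); the robot touches nothing.
It fails at once if a bystander (small cover, small pot, brush, mug, bottle, glue stick, tape or stapler) is moved more than 30 mm (distance of any of small_cover, small_pot, brush, mug, cleaner, glue, tape, stapler from where it was at the start of the episode above 0.03 m).
It fails at once if the cover falls freely (faster than 0.5 m/s, a drop of about 13 mm) (linear speed of cover above 0.5 m/s and contact force between the fingers and cover below 0.05 N).
It also fails if it takes over 72 s, if anything falls off the work surface, if the arm or the gripper's body presses on something with over 40 N, if the wrist force passes 120 N, or if a joint passes its speed limit or range.

## Working session

There is one attempt and no reset: what is moved stays moved. The work goes in short steps, Python scripts to look and compute and a shell command to move; the robot and the scene stay as the last step left them, time stands still between calls to the robot, and variables do not carry over. Pictures are saved under pics/ and viewed, and the job is handed in when it is done.

```bash
mkdir -p pics; cat > h.py <<'E'
import numpy as np, cv2
from workcell import env
from scipy.spatial.transform import Rotation as R
def rot(q): return R.from_quat([q[1],q[2],q[3],q[0]]).as_matrix()
def cam(n,save=None):
    c=env.read_camera(n)
    if save: cv2.imwrite('pics/'+save,c['pixels'][:,:,::-1])
    return c
def ray(c,rc):
    K=np.array([[c['fx'],0,c['cx']],[0,c['fy'],c['cy']],[0,0,1]])
    p=cv2.undistortPoints(np.array([[[rc[1],rc[0]]]],float),K,np.array(c['D'],float))[0,0]
    return np.array(c['origin']),rot(c['orientation'])@np.array([p[0],p[1],1.])
def atz(c,rc,z):
    o,d=ray(c,rc); return o+d*(z-o[2])/d[2]
def atdepth(c,rc):
    o,d=ray(c,rc); return o+d*c['depth'][int(round(rc[0])),int(round(rc[1]))]
def cloud(c):
    K=np.array([[c['fx'],0,c['cx']],[0,c['fy'],c['cy']],[0,0,1]])
    h,w=c['depth'].shape
    u,v=np.meshgrid(np.arange(w),np.arange(h))
    p=cv2.undistortPoints(np.stack([u,v],-1).reshape(-1,1,2).astype(float),K,np.array(c['D'],float)).reshape(h,w,2)
    d=np.concatenate([p,np.ones((h,w,1))],-1)*c['depth'][...,None]
    P=d@rot(c['orientation']).T+np.array(c['origin'])
    P[c['depth']==0]=np.nan
    return P
E
cat > a.py <<'E'
from h import *
np.set_printoptions(precision=4,suppress=True)
s=env.get_state(); print(s); print(env.nose_length)
for n in ['top','side']:
    c=cam(n,n+'1.png'); print(n,c['origin'],c['orientation'],c['fx'],c['D'])
    for t in ['canister','canister_rim','tube_mouth','stand','wand','cover','small_cover','small_pot','brush','mug','cleaner','glue','tape','stapler','bookend']:
        for f in (env.find_in,env.pinpoint):
            r=f(n,t)[:2]; print(t,f.__name__,[(np.round(x['location'],1).tolist(),round(x['score'],2),atdepth(c,x['location']).round(3).tolist()) for x in r])
E
python3 a.py
```

```text
{'clock': 0.0, 'joint_pos': array([1.0144, 0.314 , 0.045 , 1.3036, 0.    , 1.4312]), 'qvel': array([-0.0001, -0.0006, -0.0003, -0.0001, -0.0006,  0.0007]), 'tau': array([ -0.0014, -48.0629,  29.8532,   0.0193,   0.    ,  -0.    ]), 'tcp_pos': array([0.2325, 0.5254, 0.2414]), 'orientation': array([-0.0003,  0.2069,  0.9784, -0.0009]), 'wrist_force': array([ 0.3508, -0.7825,  0.3037]), 'ft_torque': array([-0.0231, -0.0563, -0.0314]), 'finger_gap': 0.08573342089966957}
0.011
top [0.2973 0.0126 1.1057] [-0.0698  0.7082 -0.6993  0.0669] 436.07994343915226 [-0.0588  0.      0.      0.      0.    ]
canister call [([140.0, 286.5], 0.84, [0.656, 0.014, 0.091]), ([226.5, 331.6], 0.31, [0.452, -0.1, 0.036])]
canister call [([149.8, 285.2], 0.66, [0.64, 0.017, 0.064]), ([211.9, 412.9], 0.27, [0.487, -0.297, 0.06])]
canister_rim call [([144.4, 278.4], 0.87, [0.673, 0.036, 0.007])]
canister_rim call [([133.6, 279.2], 0.61, [0.688, 0.033, 0.049])]
tube_mouth call [([145.2, 282.8], 0.95, [0.651, 0.023, 0.066])]
tube_mouth call [([145.2, 283.3], 0.7, [0.651, 0.022, 0.066])]
stand call [([219.1, 416.0
[... 2871 characters left out ...]
])]
cleaner call [([222.4, 373.2], 0.82, [0.662, -0.182, 0.097])]
cleaner call [([241.2, 367.8], 0.61, [0.659, -0.178, 0.034]), ([224.0, 256.1], 0.34, [0.474, 0.085, 0.008])]
glue call [([224.7, 239.0], 0.82, [0.4, 0.056, 0.055])]
glue call [([238.8, 241.2], 0.7, [0.404, 0.055, 0.004]), ([215.4, 167.5], 0.39, [0.278, 0.268, 0.011])]
tape call [([254.5, 341.1], 0.89, [0.592, -0.151, 0.001])]
tape call [([255.9, 336.9], 0.62, [0.563, -0.162, 0.019])]
stapler call []
stapler call [([215.5, 167.9], 0.97, [0.278, 0.265, 0.012]), ([237.2, 238.4], 0.61, [0.397, 0.057, 0.013])]
bookend call [([334.1, 273.3], 0.91, [0.294, -0.254, 0.001])]
bookend call [([334.7, 278.4], 0.79, [0.299, -0.266, 0.008])]
```

View pics/top1.png

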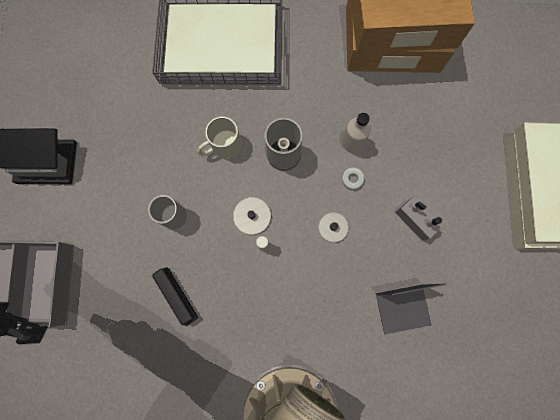

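View pics/side1.png

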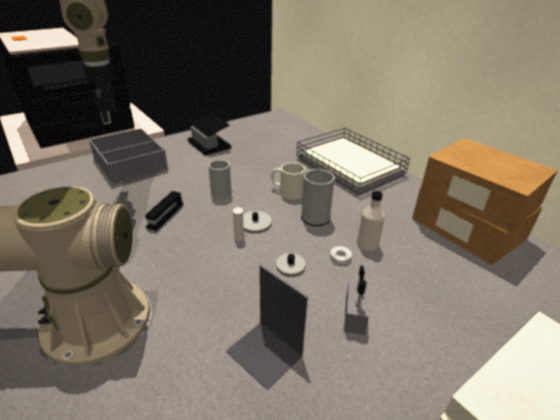

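The top view shows the canister at about (143,283), the big cover at (216,252) with the glue stick at (243,262), and the stand at (219,418) with two black tops at about (206,420) and (220,436). I'll zoom in to tell the wand from the brush.

```bash
cat > b.py <<'E'
from h import *
np.set_printoptions(precision=4,suppress=True)
ct=cam('top');cs=cam('side')
def crop(c,r,k,h,w): return cv2.resize(c['pixels'][r-h:r+h,k-w:k+w,::-1],(390,390),interpolation=cv2.INTER_CUBIC)
cv2.imwrite('pics/z1.png',np.hstack([crop(ct,218,420,35,35),crop(cs,292,358,35,35)]))
cv2.imwrite('pics/z2.png',np.hstack([crop(ct,143,283,35,35),crop(cs,195,316,35,35)]))
Pt=cloud(ct);Ps=cloud(cs)
def fit(P,sel,name):
    q=P[sel]; 
    if len(q)<5: print(name,len(q));return
    (a,b),r=cv2.minEnclosingCircle((q[:,:2]*1000).astype(np.float32))
    print(name,len(q),'mean',q.mean(0),'minmax',q.min(0),q.max(0),'enc',a,b,r)
for P,n in((Pt,'top'),(Ps,'side')):
    def near(x,y,r): return np.hypot(P[...,0]-x,P[...,1]-y)<r
    z=P[...,2]
    fit(P,near(.655,.013,.08)&(z>.138)&(z<.155),n+' rim')
    fit(P,near(.655,.013,.025)&(z>.08)&(z<.1),n+' tube')
    fit(P,near(.475,.095,.06)&(z>.028)&(z<.045),n+' knob')
    fit(P,near(.475,.095,.07)&(z>.008)&(z<.018),n+' plate')
    fit(P,near(.41,.06,.05)&(z>.07)&(z<.11),n+' glue')
    fit(P,near(.45,-.3,.09)&(z>.055)&(z<.065),n+' standtop')
    fit(P,near(.45,-.3,.09)&(z>.1)&(z<.14),n+' tops')
    q=P[near(.45,-.3,.09)&(z>.095)&(z<.14)]; print(q.round(3)[::max(1,len(q)//25)])
    q=P[near(.45,-.3,.09)&(z>.055)&(z<.065)]; print(cv2.minAreaRect((q[:,:2]*1000).astype(np.float32)))
E
python3 b.py
```

```text
top rim 249 mean [0.6472 0.0208 0.144 ] minmax [ 0.6035 -0.0218  0.1381] [0.6919 0.0644 0.151 ] enc 647.7792358398438 21.54772186279297 44.475669860839844
top tube 75 mean [0.6492 0.0209 0.0881] minmax [0.6345 0.0081 0.08  ] [0.661  0.0327 0.095 ] enc 647.6306762695312 20.714187622070312 14.197869300842285
top knob 51 mean [0.4796 0.0998 0.0355] minmax [0.4708 0.0904 0.0316] [0.4886 0.1081 0.039 ] enc 479.9847717285156 100.12863159179688 9.754402160644531
top plate 995 mean [0.4798 0.0998 0.012 ] minmax [0.4333 0.0537 0.008 ] [0.5269 0.1462 0.0179] enc 479.9327697753906 100.42218017578125 48.013946533203125
top glue 110 mean [0.4048 0.0674 0.0936] minmax [0.3931 0.0545 0.0709] [0.4169 0.0801 0.0984] enc 406.3116455078125 67.88573455810547 13.45820140838623
top standtop 636 mean [ 0.4729 -0.3155  0.0603] minmax [ 0.4253 -0.3652  0.0553] [ 0.5243 -0.2675  0.0649] enc 474.07098388671875 -316.1596374511719 53.175350189208984
top tops 111 mean [ 0.4728 -0.3162  0.1197] minmax [ 0.4494 -0.3416  0.1003] [ 0.4997 -0.29    0.134 ] enc 474.333984375 -314.278076171875 33.162872314453125
[[ 0.5 
[... 1800 characters left out ...]
0.489 -0.3    0.118]
 [ 0.49  -0.305  0.119]
 [ 0.489 -0.308  0.119]
 [ 0.49  -0.311  0.118]
 [ 0.491 -0.295  0.099]
 [ 0.488 -0.301  0.103]
 [ 0.484 -0.31   0.109]
 [ 0.489 -0.311  0.104]
 [ 0.486 -0.309  0.098]
 [ 0.452 -0.33   0.129]
 [ 0.451 -0.332  0.128]
 [ 0.451 -0.33   0.123]
 [ 0.459 -0.341  0.129]
 [ 0.454 -0.342  0.129]
 [ 0.451 -0.343  0.129]
 [ 0.451 -0.341  0.124]
 [ 0.448 -0.339  0.122]
 [ 0.447 -0.335  0.116]
 [ 0.448 -0.332  0.11 ]
 [ 0.455 -0.344  0.116]
 [ 0.454 -0.343  0.113]
 [ 0.451 -0.343  0.112]
 [ 0.452 -0.341  0.107]
 [ 0.451 -0.339  0.103]
 [ 0.452 -0.341  0.102]]
((473.74749755859375, -318.8006896972656), (103.2022476196289, 45.344913482666016), 42.79572296142578)
```

View pics/z1.png

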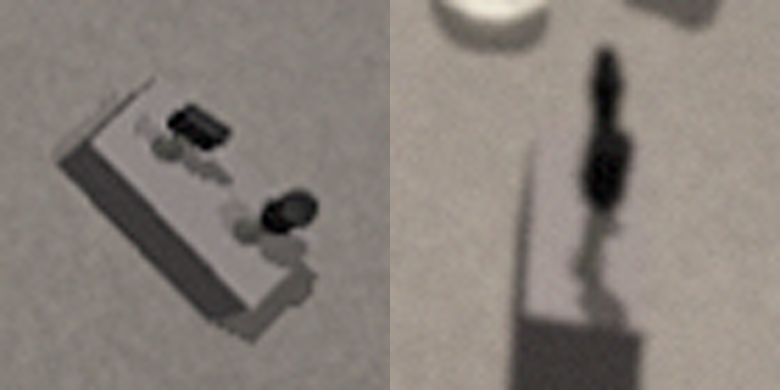

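View pics/z2.png

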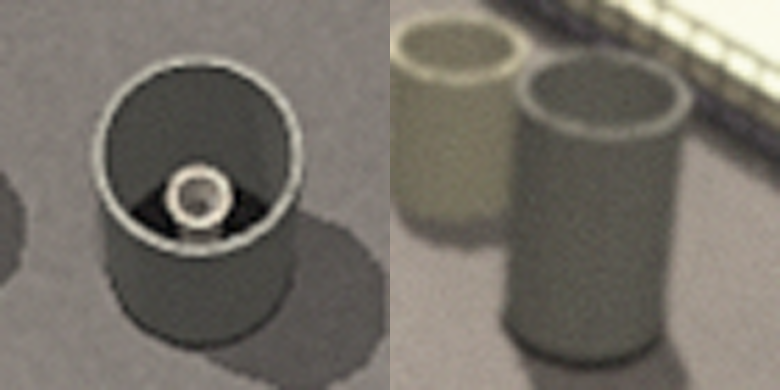

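In the zoom the stand's round black top (near end) is the wand, at about (0.456, -0.335). The rectangular brush head is at (0.492, -0.300). The white funnel sits in the canister, and both cameras agree on the canister at (0.648, 0.021). The fitted sizes match the given ones. First I turn the jaws across the stand's long axis, away from the brush.

```bash
cat > plan.py <<'E'
import sys
from h import *
s=env.get_state(); A=rot(s['orientation']); p=s['tcp_pos']
print('clock %.2f'%s['clock'],'tcp',p.round(4),'yaw_y %.2f'%np.degrees(np.arctan2(A[1,1],A[0,1])),'z',A[:,2].round(4),'F',s['wrist_force'].round(2),'gap %.4f'%s['finger_gap'],'q',s['joint_pos'].round(2))
for a in sys.argv[1:]:
    t=np.array([float(v) for v in a.split(',')]); d=A.T@(t-p)/.8
    print(a,'-> tool units',d.round(4),'norm',np.linalg.norm(d).round(3),'rows',np.ceil(np.linalg.norm(d)/.05))
    p=t
E
Z='[0,0,0]'
for i in 1; do python3 -m creep '{"hand":[85,85,85,85,85],"delta_pos":[[0,0,-0.02],[0,0,-0.02],[0,0,0],[0,0,0],[0,0,0]],"turn":[-0.893,-0.893,-0.893,-0.893,-0.893]}' 30; done
python3 -m creep '{"hand":[50,50,50,50,50],"delta_pos":[[0,0,0],[0,0,0],[0,0,0],[0,0,0],[0,0,0]],"turn":[-0.893,-0.893,-0.893,-0.893,-0.893]}' 
python3 -m creep '{"hand":[50,50,50,50,50],"delta_pos":[[0,0,0],[0,0,0],[0,0,0],[0,0,0],[0,0,0]],"turn":[-0.893,-0.893,-0.893,-0.893,-0.893]}' 
python3 plan.py 0.45,0.1,0.26 0.456,-0.335,0.26
```

```text
clock: 3.62
tcp_pos: [0.2329, 0.526, 0.2748]
orientation: [0.0, 0.012, 1.0, 0.0]
wrist_force: [-0.8, 0.0, -0.5]
finger_gap: 0.0854
clock: 4.03
tcp_pos: [0.2328, 0.5258, 0.2743]
orientation: [0.0, -0.182, 0.983, 0.0]
wrist_force: [0.1, -0.2, -0.3]
finger_gap: 0.0498
clock: 4.45
tcp_pos: [0.2328, 0.5258, 0.2743]
orientation: [0.0, -0.369, 0.929, 0.0]
wrist_force: [-0.6, -0.3, 0.2]
finger_gap: 0.0502
clock 4.45 tcp [0.2328 0.5258 0.2743] yaw_y 133.32 z [ 1.e-04  0.e+00 -1.e+00] F [-0.62 -0.31  0.16] gap 0.0502 q [ 1.01  0.31  0.12  1.38 -0.    0.26]
0.45,0.1,0.26 -> tool units [ 0.1676 -0.5735  0.0179] norm 0.598 rows 12.0
0.456,-0.335,0.26 -> tool units [ 0.3676 -0.4008 -0.    ] norm 0.544 rows 11.0
```

```bash
python3 -m creep '{"hand":[50,50,50,50,50],"delta_pos":[[0.0112,-0.0382,0.0012],[0.0112,-0.0382,0.0012],[0.0112,-0.0382,0.0012],[0.0112,-0.0382,0.0012],[0.0112,-0.0382,0.0012]],"turn":[0,0,0,0,0]}' >/dev/null
python3 -m creep '{"hand":[50,50,50,50,50],"delta_pos":[[0.0112,-0.0382,0.0012],[0.0112,-0.0382,0.0012],[0.0112,-0.0382,0.0012],[0.0112,-0.0382,0.0012],[0.0112,-0.0382,0.0012]],"turn":[0,0,0,0,0]}' >/dev/null
python3 -m creep '{"hand":[50,50,50,50,50],"delta_pos":[[0.0112,-0.0382,0.0012],[0.0112,-0.0382,0.0012],[0.0112,-0.0382,0.0012],[0.0112,-0.0382,0.0012],[0.0112,-0.0382,0.0012]],"turn":[0,0,0,0,0]}'
python3 -m creep '{"hand":[50,50,50,50,50],"delta_pos":[[0.0245,-0.0267,0],[0.0245,-0.0267,0],[0.0245,-0.0267,0],[0.0245,-0.0267,0],[0.0245,-0.0267,0]],"turn":[0,0,0,0,0]}'>/dev/null
python3 -m creep '{"hand":[50,50,50,50,50],"delta_pos":[[0.0245,-0.0267,0],[0.0245,-0.0267,0],[0.0245,-0.0267,0],[0.0245,-0.0267,0],[0.0245,-0.0267,0]],"turn":[0,0,0,0,0]}'>/dev/null
python3 -m creep '{"hand":[50,50,50,50,50],"delta_pos":[[0.0245,-0.0267,0],[0.0245,-0.0267,0],[0.0245,-0.0267,0],[0.0245,-0.0267,0],[0,0,0]],"turn":[0,0,0,0,0]}'
python3 plan.py 0.456,-0.335,0.2 0.456,-0.335,0.112
```

```text
clock: 5.7
tcp_pos: [0.4483, 0.0977, 0.2601]
orientation: [0.0, -0.367, 0.93, -0.0]
wrist_force: [0.4, 0.3, 0.5]
finger_gap: 0.0497
clock: 6.95
tcp_pos: [0.4518, -0.3115, 0.2593]
orientation: [-0.0, -0.365, 0.931, -0.001]
wrist_force: [0.7, -0.1, -0.2]
finger_gap: 0.0499
clock 6.95 tcp [ 0.4518 -0.3115  0.2593] yaw_y 132.85 z [ 5.0e-04 -2.3e-03 -1.0e+00] F [ 0.67 -0.06 -0.22] gap 0.0499 q [-0.75  0.26  0.01  1.32 -0.   -1.5 ]
0.456,-0.335,0.2 -> tool units [ 0.0161 -0.0249  0.0742] norm 0.08 rows 2.0
0.456,-0.335,0.112 -> tool units [-1.0e-04  2.0e-04  1.1e-01] norm 0.11 rows 3.0
```

```bash
python3 -m creep '{"hand":[50,50,50,50,50],"delta_pos":[[0.008,-0.0125,0.012],[0.008,-0.0125,0.012],[0,0,0.025],[0,0,0.025],[0,0,0]],"turn":[0,0,0,0,0]}'
python3 - <<'E'
from h import *
for n in('top','side'):
    c=cam(n); r,k=((218,420) if n=='top' else (275,358)); cv2.imwrite(f'pics/w_{n}.png',cv2.resize(c['pixels'][r-60:r+60,k-60:k+60,::-1],(390,390)))
cv2.imwrite('pics/w.png',np.hstack([cv2.imread('pics/w_top.png'),cv2.imread('pics/w_side.png')]))
E
python3 plan.py 0.456,-0.335,0.112
```

```text
clock: 7.37
tcp_pos: [0.4544, -0.328, 0.1957]
orientation: [-0.002, -0.368, 0.93, 0.004]
wrist_force: [0.4, 0.4, -1.1]
finger_gap: 0.0501
clock 7.47 tcp [ 0.4556 -0.329   0.1996] yaw_y 133.14 z [-0.002   0.0021 -1.    ] F [-0.08 -0.88  0.89] gap 0.0498 q [-0.77  0.31 -0.07  1.2   0.   -1.52]
0.456,-0.335,0.112 -> tool units [ 0.0048 -0.0061  0.1094] norm 0.11 rows 3.0
```

View pics/w.png

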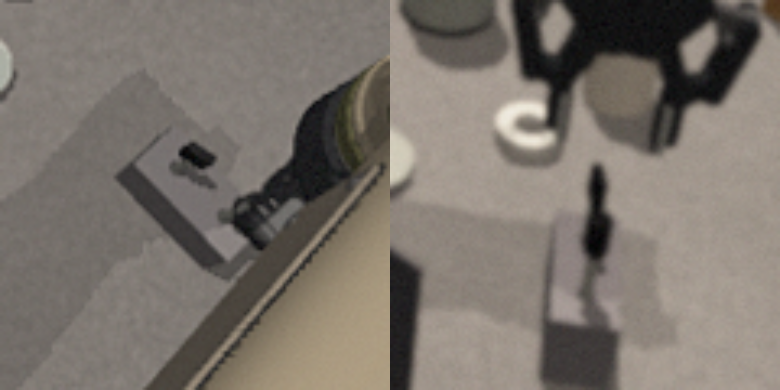

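The fingers straddle the wand and the brush is clear along the stand. I correct 6 mm and descend.

```bash
python3 -m creep '{"hand":[50,50,50,50,50],"delta_pos":[[0.0048,-0.0061,0.01],[0,0,0.02],[0,0,0.02],[0,0,0],[0,0,0]],"turn":[0,0,0,0,0]}'
python3 plan.py 0.456,-0.335,0.112
```

```text
clock: 7.88
tcp_pos: [0.4566, -0.3362, 0.1607]
orientation: [-0.0, -0.367, 0.93, 0.0]
wrist_force: [0.3, -0.2, 0.5]
finger_gap: 0.0496
clock 7.88 tcp [ 0.4566 -0.3362  0.1607] yaw_y 133.11 z [-3.e-04  4.e-04 -1.e+00] F [ 0.29 -0.23  0.45] gap 0.0496 q [-0.78  0.33 -0.13  1.11  0.   -1.53]
0.456,-0.335,0.112 -> tool units [-0.0004  0.0015  0.0609] norm 0.061 rows 2.0
```

```bash
python3 -m creep '{"hand":[50,50,50,50,50],"delta_pos":[[0,0.0013,0.02],[0,0,0.02],[0,0,0.02],[0,0,0],[0,0,0]],"turn":[0,0,0,0,0]}'
python3 -m creep '{"hand":[10,10,10,10,10],"delta_pos":[[0,0,0],[0,0,0],[0,0,0],[0,0,0],[0,0,0]],"turn":[0,0,0,0,0]}' 40
python3 -m creep '{"hand":[10,10,10,10,10],"delta_pos":[[0,0,0],[0,0,0],[0,0,0],[0,0,0],[0,0,0]],"turn":[0,0,0,0,0]}' 40
python3 plan.py 0.456,-0.335,0.28
```

```text
clock: 8.3
tcp_pos: [0.4561, -0.3355, 0.1134]
orientation: [0.0, -0.367, 0.93, -0.0]
wrist_force: [0.3, -0.3, -0.7]
finger_gap: 0.0501
clock: 8.72
tcp_pos: [0.4564, -0.3357, 0.1141]
orientation: [0.0, -0.367, 0.93, -0.001]
wrist_force: [-0.5, 0.8, 6.3]
finger_gap: 0.015
clock: 9.13
tcp_pos: [0.4563, -0.3357, 0.1141]
orientation: [0.0, -0.367, 0.93, -0.001]
wrist_force: [-1.2, 1.7, 5.8]
finger_gap: 0.0145
clock 9.13 tcp [ 0.4563 -0.3357  0.1141] yaw_y 133.10 z [ 0.0014 -0.0012 -1.    ] F [-1.16  1.7   5.76] gap 0.0145 q [-0.78  0.37 -0.2   1.    0.   -1.53]
0.456,-0.335,0.28 -> tool units [-0.0003  0.0005 -0.2074] norm 0.207 rows 5.0
```

Gripped at 14.5 mm, close to the 16 mm grip. Lifting now.

```bash
python3 -m creep '{"hand":[10,10,10,10,10],"delta_pos":[[0,0,-0.02],[0,0,-0.04],[0,0,-0.04],[0,0,-0.04],[0,0,-0.04]],"turn":[0,0,0,0,0]}'
python3 -m creep '{"hand":[10,10,10,10,10],"delta_pos":[[0,0,-0.035],[0,0,0],[0,0,0],[0,0,0],[0,0,0]],"turn":[0,0,0,0,0]}'
python3 - <<'E'
from h import *
for n in('top','side'):
    c=cam(n,f'lift_{n}.png')
E
python3 plan.py 0.56,-0.12,0.285 0.648,0.021,0.285
```

```text
clock: 9.55
tcp_pos: [0.4558, -0.3352, 0.2585]
orientation: [0.0, -0.367, 0.93, -0.0]
wrist_force: [0.9, -0.4, -0.4]
finger_gap: 0.0146
clock: 9.97
tcp_pos: [0.4554, -0.3349, 0.2832]
orientation: [-0.0, -0.367, 0.93, 0.001]
wrist_force: [0.3, 0.2, -0.8]
finger_gap: 0.0148
clock 10.07 tcp [ 0.4554 -0.3348  0.2831] yaw_y 133.09 z [-0.002   0.0021 -1.    ] F [-0.33  0.6  -0.24] gap 0.0145 q [-0.78  0.29  0.11  1.4   0.   -1.53]
0.56,-0.12,0.285 -> tool units [-0.279   0.1068 -0.0021] norm 0.299 rows 6.0
0.648,0.021,0.285 -> tool units [-2.007e-01  5.350e-02  1.000e-04] norm 0.208 rows 5.0
```

View pics/lift_side.png

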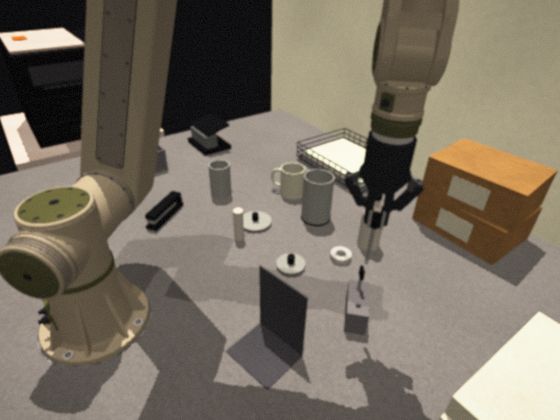

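The wand hangs upright at about (230,374), and the brush is still in the stand at (272,361). I carry it over to the canister.

```bash
python3 -m creep '{"hand":[10,10,10,10,10],"delta_pos":[[-0.032,0.0107,0],[-0.032,0.0107,0],[-0.032,0.0107,0],[-0.032,0.0107,0],[-0.032,0.0107,0]],"turn":[0,0,0,0,0]}' >/dev/null
python3 -m creep '{"hand":[10,10,10,10,10],"delta_pos":[[-0.032,0.0107,0],[-0.032,0.0107,0],[-0.032,0.0107,0],[-0.032,0.0107,0],[-0.032,0.0107,0]],"turn":[0,0,0,0,0]}' 
python3 -m creep '{"hand":[10,10,10,10,10],"delta_pos":[[-0.032,0.0107,0],[-0.032,0.0107,0],[-0.032,0.0107,0],[-0.032,0.0107,0],[-0.016,0.005,0]],"turn":[0,0,0,0,0]}' 
python3 -m creep '{"hand":[10,10,10,10,10],"delta_pos":[[-0.01,0.003,0],[0,0,0],[0,0,0],[0,0,0],[0,0,0]],"turn":[0,0,0,0,0]}' 
python3 - <<'E'
from h import *
for n in('top','side'):
    c=cam(n,f'over_{n}.png')
    r,k=((143,283) if n=='top' else (165,316)); cv2.imwrite(f'pics/o_{n}.png',cv2.resize(c['pixels'][r-60:r+60,k-60:k+60,::-1],(390,390),interpolation=cv2.INTER_CUBIC))
    P=cloud(c); m=(np.hypot(P[...,0]-.648,P[...,1]-.021)<.035)&(P[...,2]>.17)&(P[...,2]<.245)
    q=P[m]
    if n=='side':
        for z in np.arange(.17,.245,.01):
            w=q[(q[:,2]>=z)&(q[:,2]<z+.01)]; print(z.round(3),len(w),w.mean(0).round(4) if len(w) else '')
cv2.imwrite('pics/o.png',np.hstack([cv2.imread('pics/o_top.png'),cv2.imread('pics/o_side.png')]))
E
python3 plan.py 0.648,0.021,0.2 0.648,0.021,0.114
```

```text
clock: 10.9
tcp_pos: [0.5844, -0.0966, 0.2835]
orientation: [-0.001, -0.367, 0.93, 0.001]
wrist_force: [0.2, -0.2, 1.0]
finger_gap: 0.015
clock: 11.32
tcp_pos: [0.6429, 0.0115, 0.2831]
orientation: [-0.001, -0.368, 0.93, 0.001]
wrist_force: [0.0, -1.1, -0.5]
finger_gap: 0.0145
clock: 11.73
tcp_pos: [0.6462, 0.0146, 0.2849]
orientation: [-0.0, -0.366, 0.93, -0.0]
wrist_force: [-0.0, 0.2, 0.0]
finger_gap: 0.0147
0.17 0 
0.18 9 [0.6442 0.0126 0.1853]
0.19 8 [0.6444 0.0123 0.1948]
0.2 10 [0.6447 0.0114 0.2047]
0.21 9 [0.644  0.0127 0.214 ]
0.22 11 [0.6443 0.0113 0.2251]
0.23 10 [0.6448 0.0117 0.2356]
0.24 4 [0.6443 0.013  0.2424]
clock 11.83 tcp [0.6463 0.0147 0.285 ] yaw_y 133.01 z [ 3.e-04 -1.e-04 -1.e+00] F [0.02 0.01 0.61] gap 0.0148 q [-0.1   0.46  0.36  1.47 -0.   -0.85]
0.648,0.021,0.2 -> tool units [-0.0069  0.0043  0.1063] norm 0.107 rows 3.0
0.648,0.021,0.114 -> tool units [0.     0.     0.1075] norm 0.108 rows 3.0
```

View pics/o.png

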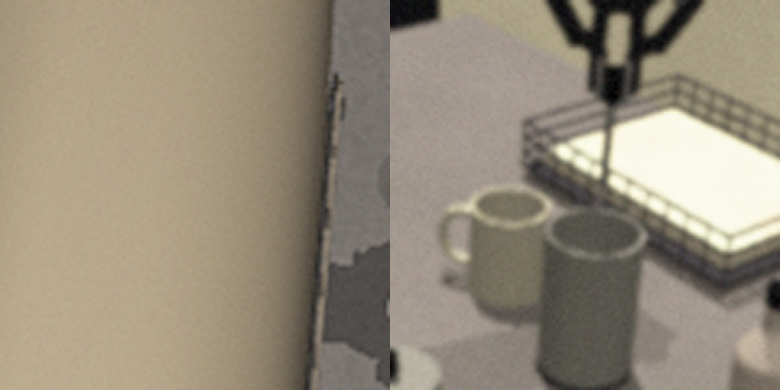

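The wand shaft is vertical and under the TCP: its depth samples plus the shaft radius give (0.6468, 0.0147). I shift 6 mm to the tube axis and descend in steps, watching the force.

```bash
python3 -m creep '{"hand":[10,10,10,10,10],"delta_pos":[[-0.0069,0.0043,0],[0,0,0],[0,0,0.02],[0,0,0.03],[0,0,0.03]],"turn":[0,0,0,0,0]}' 
python3 -m creep '{"hand":[10,10,10,10,10],"delta_pos":[[0,0,0.015],[0,0,0],[0,0,0],[0,0,0],[0,0,0]],"turn":[0,0,0,0,0]}' 
python3 plan.py 0.648,0.021,0.2 0.648,0.021,0.17
```

```text
clock: 12.25
tcp_pos: [0.6489, 0.0223, 0.2211]
orientation: [0.001, -0.367, 0.93, -0.001]
wrist_force: [0.3, 0.0, -0.9]
finger_gap: 0.0145
clock: 12.67
tcp_pos: [0.6492, 0.0221, 0.2104]
orientation: [0.001, -0.367, 0.93, -0.001]
wrist_force: [0.9, 0.1, -0.4]
finger_gap: 0.015
clock 12.67 tcp [0.6492 0.0221 0.2104] yaw_y 133.10 z [ 2.8e-03 -2.0e-04 -1.0e+00] F [ 0.92  0.07 -0.44] gap 0.0150 q [-0.09  0.47  0.2   1.3   0.   -0.84]
0.648,0.021,0.2 -> tool units [ 0.002 -0.     0.013] norm 0.013 rows 1.0
0.648,0.021,0.17 -> tool units [0.0001 0.0001 0.0375] norm 0.037 rows 1.0
```

```bash
python3 -m creep '{"hand":[10,10,10,10,10],"delta_pos":[[0.0015,0,0.01],[0,0,0.01],[0,0,0.01],[0,0,0],[0,0,0]],"turn":[0,0,0,0,0]}' 
python3 -m creep '{"hand":[10,10,10,10,10],"delta_pos":[[0,0,0.01],[0,0,0.01],[0,0,0],[0,0,0],[0,0,0]],"turn":[0,0,0,0,0]}' 
python3 plan.py 0.648,0.021,0.116
```

```text
clock: 13.08
tcp_pos: [0.6467, 0.0214, 0.1835]
orientation: [-0.001, -0.367, 0.93, 0.001]
wrist_force: [0.2, 0.5, 0.3]
finger_gap: 0.0143
clock: 13.5
tcp_pos: [0.6473, 0.0214, 0.1686]
orientation: [-0.0, -0.367, 0.93, 0.0]
wrist_force: [0.6, -0.2, -1.1]
finger_gap: 0.0145
clock 13.50 tcp [0.6473 0.0214 0.1686] yaw_y 133.09 z [-3.e-04  2.e-04 -1.e+00] F [ 0.62 -0.18 -1.09] gap 0.0145 q [-0.09  0.48  0.12  1.21  0.   -0.84]
0.648,0.021,0.116 -> tool units [-0.0003 -0.001   0.0657] norm 0.066 rows 2.0
```

It is past the funnel throat (tip at about 65 mm) with no side force. I push on.

```bash
python3 -m creep '{"hand":[10,10,10,10,10],"delta_pos":[[0,0,0.01],[0,0,0.01],[0,0,0.008],[0,0,0.006],[0,0,0.006]],"turn":[0,0,0,0,0]}' 60
python3 -m creep '{"hand":[10,10,10,10,10],"delta_pos":[[0,0,0.006],[0,0,0.006],[0,0,0.006],[0,0,0.006],[0,0,0]],"turn":[0,0,0,0,0]}' 
python3 plan.py 0.648,0.021,0.116
```

```text
clock: 13.92
tcp_pos: [0.6477, 0.0213, 0.1365]
orientation: [0.0, -0.367, 0.93, -0.0]
wrist_force: [0.8, -0.5, 3.8]
finger_gap: 0.0142
clock: 14.33
tcp_pos: [0.6471, 0.0213, 0.1164]
orientation: [-0.0, -0.367, 0.93, 0.0]
wrist_force: [0.6, -0.1, 0.0]
finger_gap: 0.0142
clock 14.33 tcp [0.6471 0.0213 0.1164] yaw_y 133.09 z [-8.e-04  1.e-04 -1.e+00] F [ 0.56 -0.15  0.05] gap 0.0142 q [-0.09  0.51  0.03  1.09  0.   -0.84]
0.648,0.021,0.116 -> tool units [-0.0005 -0.001   0.0005] norm 0.001 rows 1.0
```

```bash
python3 -m creep '{"hand":[10,10,10,10,10],"delta_pos":[[0,0,0.003],[0,0,0.002],[0,0,0.002],[0,0,0],[0,0,0]],"turn":[0,0,0,0,0]}' 
python3 plan.py 0.648,0.021,0.114
```

```text
clock: 14.75
tcp_pos: [0.6487, 0.0215, 0.1156]
orientation: [0.002, -0.367, 0.93, -0.001]
wrist_force: [-2.6, 0.8, 18.0]
finger_gap: 0.0139
clock 14.75 tcp [0.6487 0.0215 0.1156] yaw_y 133.11 z [ 4.7e-03  1.0e-04 -1.0e+00] F [-2.55  0.8  18.  ] gap 0.0139 q [-0.09  0.51  0.03  1.08  0.   -0.84]
0.648,0.021,0.114 -> tool units [0.0011 0.0001 0.002 ] norm 0.002 rows 1.0
```

It bottomed where expected: 18 N at TCP 0.1156, with 0.116 predicted. I open inside the bore to 34 mm and lift out.

```bash
python3 -m creep '{"hand":[34,34,34,34,34],"delta_pos":[[0,0,0],[0,0,0],[0,0,0],[0,0,0],[0,0,0]],"turn":[0,0,0,0,0]}' 30
python3 -m creep '{"hand":[34,34,34,34,34],"delta_pos":[[0,0,-0.01],[0,0,-0.02],[0,0,-0.03],[0,0,-0.04],[0,0,-0.04]],"turn":[0,0,0,0,0]}' 
python3 plan.py 0.56,0.06,0.26 0.48,0.1,0.2
```

```text
clock: 15.17
tcp_pos: [0.6474, 0.0215, 0.1125]
orientation: [0.0, -0.367, 0.93, 0.0]
wrist_force: [-2.6, 1.1, 8.5]
finger_gap: 0.0334
clock: 15.58
tcp_pos: [0.646, 0.0215, 0.2234]
orientation: [-0.002, -0.367, 0.93, 0.001]
wrist_force: [0.5, 1.5, -0.3]
finger_gap: 0.0342
clock 15.58 tcp [0.646  0.0215 0.2234] yaw_y 133.09 z [-4.3e-03  6.0e-04 -1.0e+00] F [ 0.55  1.52 -0.3 ] gap 0.0342 q [-0.09  0.46  0.22  1.33  0.   -0.84]
0.56,0.06,0.26 -> tool units [ 0.0457  0.1087 -0.0452] norm 0.126 rows 3.0
0.48,0.1,0.2 -> tool units [0.0387 0.1046 0.0755] norm 0.135 rows 3.0
```

```bash
python3 -m creep '{"hand":[40,40,40,40,40],"delta_pos":[[0.014,0.036,-0.01],[0.014,0.036,-0.01],[0.014,0.036,-0.01],[0.014,0.036,0],[0.014,0.036,0]],"turn":[0,0,0,0,0]}' 
python3 -m creep '{"hand":[40,40,40,40,40],"delta_pos":[[0.014,0.033,0.015],[0,0,0.02],[0,0,0.02],[0,0,0.01],[0,0,0]],"turn":[0,0,0,0,0]}' 
python3 - <<'E'
from h import *
o=[]
for n in('top','side'):
    c=cam(n,f'cov_{n}.png'); o.append(c['pixels'][80:300,150:410,::-1])
    P=cloud(c); m=(np.hypot(P[...,0]-.648,P[...,1]-.021)<.036)&(P[...,2]>.10); q=P[m]
    print(n,len(q), q.mean(0).round(4) if len(q) else '', np.sort(q[:,2])[-8:].round(3))
cv2.imwrite('pics/cov.png',cv2.resize(np.hstack(o),(800,338)))
E
python3 plan.py 0.48,0.0998,0.1 0.48,0.0998,0.026
```

```text
clock: 16.0
tcp_pos: [0.5065, 0.0887, 0.2479]
orientation: [-0.0, -0.367, 0.93, 0.0]
wrist_force: [0.7, 0.2, -0.2]
finger_gap: 0.04
clock: 16.42
tcp_pos: [0.4802, 0.0999, 0.1939]
orientation: [-0.002, -0.367, 0.93, 0.001]
wrist_force: [-0.6, -0.3, -0.2]
finger_gap: 0.0397
top 62 [0.6478 0.02   0.1248] [0.133 0.133 0.134 0.134 0.134 0.134 0.136 0.136]
side 25 [0.6507 0.0185 0.1274] [0.13  0.13  0.13  0.13  0.131 0.131 0.131 0.133]
clock 16.52 tcp [0.4818 0.0997 0.1958] yaw_y 133.08 z [-1.2e-03  1.0e-04 -1.0e+00] F [ 0.22 -0.15  0.14] gap 0.0400 q [ 0.04  0.17 -0.25  1.15  0.   -0.71]
0.48,0.0998,0.1 -> tool units [0.0015 0.0015 0.1197] norm 0.12 rows 3.0
0.48,0.0998,0.026 -> tool units [-0.0001 -0.0001  0.0925] norm 0.093 rows 2.0
```

View pics/cov.png

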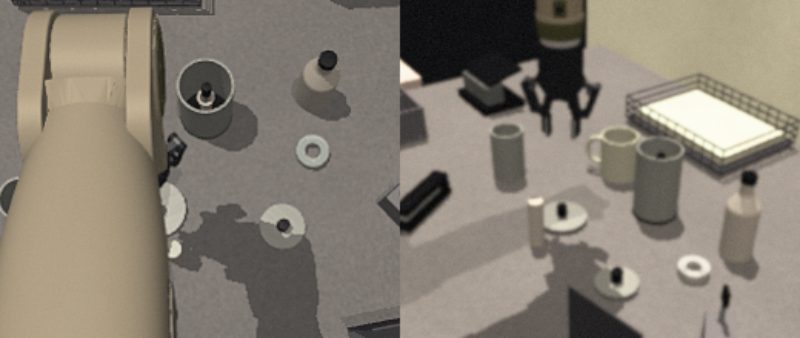

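The black wand top shows inside the canister at 0.131–0.134 m, so it is home (132 mm expected). Next I descend on the knob.

```bash
python3 -m creep '{"hand":[50,50,50,50,50],"delta_pos":[[0.0015,0.0015,0.03],[0,0,0.03],[0,0,0.03],[0,0,0.03],[0,0,0.03]],"turn":[0,0,0,0,0]}' 
python3 -m creep '{"hand":[50,50,50,50,50],"delta_pos":[[0,0,0.03],[0,0,0],[0,0,0],[0,0,0],[0,0,0]],"turn":[0,0,0,0,0]}' 
python3 - <<'E'
from h import *
c=cam('side'); cv2.imwrite('pics/kn.png',cv2.resize(c['pixels'][150:260,200:320,::-1],(720,660))[:600])
E
python3 plan.py 0.48,0.0998,0.026
```

```text
clock: 16.93
tcp_pos: [0.4815, 0.0998, 0.0759]
orientation: [0.001, -0.367, 0.93, -0.0]
wrist_force: [0.4, 0.9, 0.2]
finger_gap: 0.0499
clock: 17.35
tcp_pos: [0.482, 0.0999, 0.0538]
orientation: [0.002, -0.367, 0.93, -0.001]
wrist_force: [0.6, -0.6, 0.0]
finger_gap: 0.0501
clock 17.40 tcp [0.4819 0.1    0.0537] yaw_y 133.09 z [ 3.3e-03  2.0e-04 -1.0e+00] F [-0.08 -0.28 -0.21] gap 0.0500 q [ 0.04  0.3  -0.47  0.8   0.   -0.71]
0.48,0.0998,0.026 -> tool units [0.0019 0.0015 0.0346] norm 0.035 rows 1.0
```

View pics/kn.png

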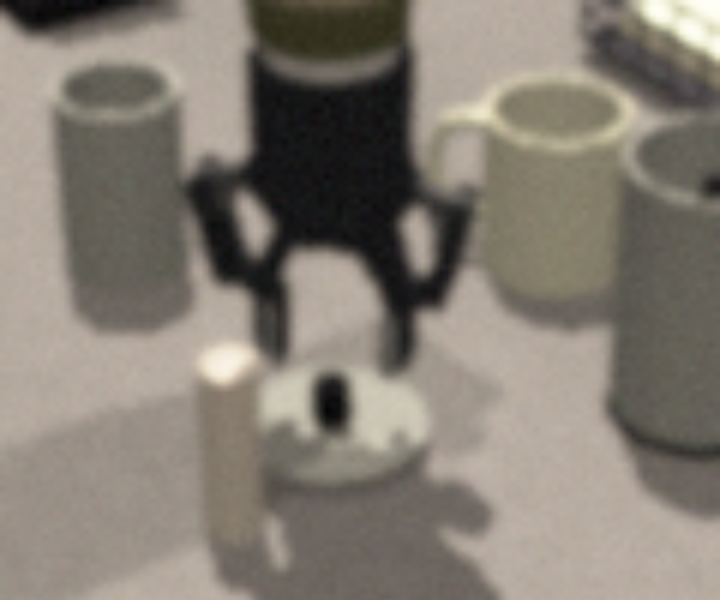

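The fingers straddle the knob and are clear of the glue stick, so I descend.

```bash
python3 -m creep '{"hand":[50,50,50,50,50],"delta_pos":[[0.0015,0.0012,0.01],[0,0,0.01],[0,0,0.008],[0,0,0.006],[0,0,0]],"turn":[0,0,0,0,0]}' 
python3 -m creep '{"hand":[50,50,15,15,15],"delta_pos":[[0,0,0],[0,0,0],[0,0,0],[0,0,0],[0,0,0]],"turn":[0,0,0,0,0]}' 60
python3 -m creep '{"hand":[15,15,15,15,15],"delta_pos":[[0,0,0],[0,0,0],[0,0,0],[0,0,0],[0,0,0]],"turn":[0,0,0,0,0]}' 60
python3 plan.py 0.48,0.0998,0.026
```

```text
clock: 17.82
tcp_pos: [0.4774, 0.0998, 0.0232]
orientation: [-0.001, -0.367, 0.93, 0.0]
wrist_force: [-0.8, -0.6, 0.0]
finger_gap: 0.05
clock: 18.23
tcp_pos: [0.479, 0.0998, 0.0252]
orientation: [0.0, -0.367, 0.93, -0.0]
wrist_force: [0.1, -0.8, 1.6]
finger_gap: 0.0178
clock: 18.65
tcp_pos: [0.479, 0.0998, 0.0252]
orientation: [0.0, -0.367, 0.93, -0.0]
wrist_force: [-1.6, -0.9, 5.5]
finger_gap: 0.0177
clock 18.65 tcp [0.479  0.0998 0.0252] yaw_y 133.09 z [ 9.e-04  1.e-04 -1.e+00] F [-1.59 -0.9   5.48] gap 0.0177 q [ 0.04  0.33 -0.51  0.73  0.   -0.71]
0.48,0.0998,0.026 -> tool units [-0.0009 -0.0009 -0.001 ] norm 0.002 rows 1.0
```

```bash
python3 -m creep '{"hand":[15,15,15,15,15],"delta_pos":[[0,0,-0.005],[0,0,-0.015],[0,0,-0.03],[0,0,-0.03],[0,0,-0.03]],"turn":[0,0,0,0,0]}' 60
python3 -m creep '{"hand":[15,15,15,15,15],"delta_pos":[[0,0,-0.03],[0,0,-0.03],[0,0,-0.03],[0,0,-0.02],[0,0,-0.01]],"turn":[0,0,0,0,0]}'
python3 - <<'E'
from h import *
c=cam('side','held.png')
P=cloud(c);z=P[...,2]; s=env.get_state()['tcp_pos']
m=(np.hypot(P[...,0]-.48,P[...,1]-.1)<.06)&(abs(z-(s[2]-.013))<.012)
q=P[m]; q=q[np.abs(q[:,2]-np.median(q[:,2]))<.006]
A=np.c_[q[:,:2]-q[:,:2].mean(0),np.ones(len(q))]; print(len(q),q.mean(0),np.linalg.lstsq(A,q[:,2],rcond=None)[0]); print(q.min(0),q.max(0))
cv2.imwrite('pics/h2.png',cv2.resize(c['pixels'][100:260,180:340,::-1],(600,600)))
E
python3 plan.py 0.648,0.021,0.22
```

```text
clock: 19.07
tcp_pos: [0.4778, 0.0998, 0.1131]
orientation: [-0.001, -0.367, 0.93, 0.0]
wrist_force: [0.7, -0.1, -1.1]
finger_gap: 0.0178
clock: 19.48
tcp_pos: [0.4795, 0.0999, 0.211]
orientation: [0.001, -0.367, 0.93, -0.0]
wrist_force: [0.5, -0.6, -1.4]
finger_gap: 0.0184
385 [0.47387311 0.08880173 0.19632803] [0.00511452 0.0104619  0.19632803]
[0.43404159 0.05075908 0.19161811] [0.52804637 0.14711612 0.20231022]
clock 19.53 tcp [0.4798 0.0999 0.2113] yaw_y 133.10 z [ 3.9e-03  2.0e-04 -1.0e+00] F [ 0.55 -0.31 -0.29] gap 0.0182 q [ 0.04  0.16 -0.23  1.18  0.   -0.71]
0.648,0.021,0.22 -> tool units [-0.0862 -0.2157 -0.01  ] norm 0.232 rows 5.0
```

View pics/h2.png

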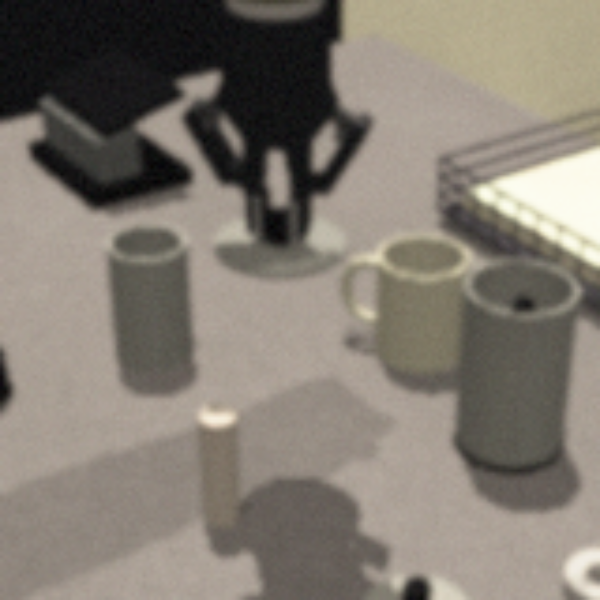

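The cover is held level at (255,280) in the crop, centred under the TCP. I carry it to the canister.

```bash
python3 -m creep '{"hand":[15,15,15,15,15],"delta_pos":[[-0.0086,-0.0216,-0.0015],[-0.0086,-0.0216,-0.0015],[-0.0086,-0.0216,-0.0015],[-0.0086,-0.0216,-0.0015],[-0.0086,-0.0216,-0.0015]],"turn":[0,0,0,0,0]}' 
python3 -m creep '{"hand":[15,15,15,15,15],"delta_pos":[[-0.0086,-0.0216,-0.0015],[-0.0086,-0.0216,-0.0015],[-0.0086,-0.0216,-0.0015],[-0.0086,-0.0216,-0.0015],[-0.0086,-0.0216,-0.0015]],"turn":[0,0,0,0,0]}'
python3 -m creep '{"hand":[15,15,15,15,15],"delta_pos":[[0,0,0],[0,0,0],[0,0,0],[0,0,0],[0,0,0]],"turn":[0,0,0,0,0]}'
python3 - <<'E'
from h import *
c=cam('side','over2.png')
P=cloud(c);z=P[...,2]; s=env.get_state()['tcp_pos']
d=np.hypot(P[...,0]-.648,P[...,1]-.021)
q=P[(d<.06)&(abs(z-(s[2]-.013))<.012)]
print(s,len(q),q.min(0),q.max(0),(q.min(0)+q.max(0))/2)
q=P[(d<.06)&(abs(z-.1435)<.0055)]
print('rim',len(q),q.min(0),q.max(0))
E
python3 plan.py 0.6475,0.021,0.185 0.6475,0.021,0.16
```

```text
clock: 19.95
tcp_pos: [0.5627, 0.0599, 0.213]
orientation: [-0.001, -0.367, 0.93, 0.001]
wrist_force: [0.1, -0.3, -0.7]
finger_gap: 0.0179
clock: 20.37
tcp_pos: [0.647, 0.0202, 0.2186]
orientation: [-0.001, -0.367, 0.93, 0.001]
wrist_force: [0.9, -0.4, -1.4]
finger_gap: 0.0179
clock: 20.78
tcp_pos: [0.6461, 0.0211, 0.2205]
orientation: [-0.0, -0.368, 0.93, 0.0]
wrist_force: [0.2, -0.4, -0.3]
finger_gap: 0.0184
[0.64629191 0.02108575 0.22075191] 390 [ 0.59937257 -0.02690684  0.20131652] [0.69580593 0.06923566 0.2195916 ] [0.64758925 0.02116441 0.21045406]
rim 153 [ 0.60301423 -0.02488231  0.13802734] [0.69115178 0.06405522 0.14543749]
clock 20.83 tcp [0.6463 0.0211 0.2208] yaw_y 133.12 z [-3.e-04  2.e-04 -1.e+00] F [ 0.42 -0.07 -2.52] gap 0.0177 q [-0.09  0.46  0.21  1.32  0.   -0.84]
0.6475,0.021,0.185 -> tool units [-0.001  -0.0011  0.0447] norm 0.045 rows 1.0
0.6475,0.021,0.16 -> tool units [-0.     -0.      0.0312] norm 0.031 rows 1.0
```

View pics/over2.png

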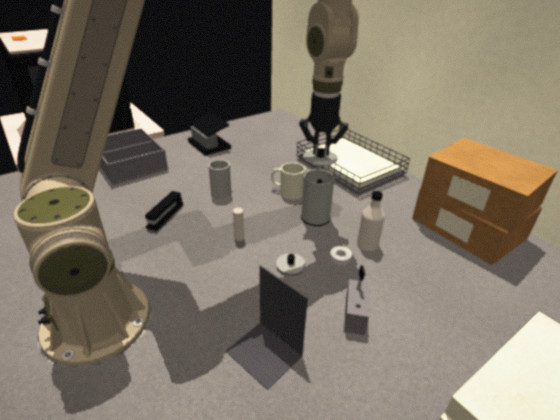

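The cover is 1–2 mm from concentric, inside the ±3.5 mm play. I make a small correction and lower slowly.

```bash
python3 -m creep '{"hand":[15,15,15,15,15],"delta_pos":[[0.0008,-0.0009,0.015],[0,0,0.015],[0,0,0.015],[0,0,0.008],[0,0,0]],"turn":[0,0,0,0,0]}' 
python3 -m creep '{"hand":[15,15,15,15,15],"delta_pos":[[0,0,0],[0,0,0.004],[0,0,0.004],[0,0,0.003],[0,0,0]],"turn":[0,0,0,0,0]}'
python3 plan.py 0.6475,0.02,0.162
```

```text
clock: 21.25
tcp_pos: [0.6457, 0.02, 0.1767]
orientation: [-0.001, -0.367, 0.93, 0.001]
wrist_force: [0.1, 0.3, -2.2]
finger_gap: 0.0174
clock: 21.67
tcp_pos: [0.6468, 0.0197, 0.1691]
orientation: [-0.0, -0.367, 0.93, 0.0]
wrist_force: [-0.4, 1.0, -1.2]
finger_gap: 0.0178
clock 21.67 tcp [0.6468 0.0197 0.1691] yaw_y 133.09 z [-5.e-04  1.e-04 -1.e+00] F [-0.36  1.01 -1.17] gap 0.0178 q [-0.09  0.48  0.12  1.21  0.   -0.85]
0.6475,0.02,0.162 -> tool units [-0.0009 -0.0003  0.0089] norm 0.009 rows 1.0
```

```bash
python3 -m creep '{"hand":[15,15,15,15,15],"delta_pos":[[0,0,0.003],[0,0,0.003],[0,0,0.002],[0,0,0],[0,0,0]],"turn":[0,0,0,0,0]}'
python3 -m creep '{"hand":[15,15,15,15,15],"delta_pos":[[0,0,0.001],[0,0,0.001],[0,0,0],[0,0,0],[0,0,0]],"turn":[0,0,0,0,0]}'
python3 plan.py 0.6475,0.02,0.162
```

```text
clock: 22.08
tcp_pos: [0.6469, 0.0197, 0.1629]
orientation: [-0.0, -0.367, 0.93, 0.0]
wrist_force: [-0.3, -0.8, -1.2]
finger_gap: 0.0177
clock: 22.5
tcp_pos: [0.6471, 0.0197, 0.1622]
orientation: [0.0, -0.367, 0.93, -0.0]
wrist_force: [-0.9, -0.1, 4.9]
finger_gap: 0.0182
clock 22.50 tcp [0.6471 0.0197 0.1622] yaw_y 133.09 z [ 9.e-04 -0.e+00 -1.e+00] F [-0.89 -0.07  4.89] gap 0.0182 q [-0.09  0.48  0.1   1.19  0.   -0.85]
0.6475,0.02,0.162 -> tool units [-0.0006  0.      0.0003] norm 0.001 rows 1.0
```

Contact at 0.1622, exactly the seated height. I press lightly a little more, release and back off.

```bash
python3 -m creep '{"hand":[15,15,40,40,40],"delta_pos":[[0,0,0.001],[0,0,0],[0,0,0],[0,0,0],[0,0,0]],"turn":[0,0,0,0,0]}' 20
python3 -m creep '{"hand":[50,50,50,50,50],"delta_pos":[[0,0,0],[0,0,-0.005],[0,0,-0.01],[0,0,-0.03],[0,0,-0.04]],"turn":[0,0,0,0,0]}'
python3 -m creep '{"hand":[50,50,50,50,50],"delta_pos":[[0,0,-0.03],[0.03,-0.03,-0.01],[0.03,-0.03,0],[0.03,-0.03,0],[0.03,-0.03,0]],"turn":[0,0,0,0,0]}'
python3 -m creep '{"hand":[50,50,50,50,50],"delta_pos":[[0.03,-0.03,0],[0.03,-0.03,0],[0.03,-0.03,0],[0,0,0],[0,0,0]],"turn":[0,0,0,0,0]}'
cat > chk.py <<'E'
from h import *
np.set_printoptions(precision=4,suppress=True)
for n in('top','side'):
    c=cam(n,f'fin_{n}.png'); P=cloud(c);z=P[...,2]
    d=np.hypot(P[...,0]-.648,P[...,1]-.021)
    q=P[(d<.06)&(d>.014)&(z>.143)&(z<.158)]
    if len(q)<50: print(n,len(q)); continue
    A=np.c_[q[:,:2]-q[:,:2].mean(0),np.ones(len(q))]
    print(n,len(q),'ctr',(q.min(0)+q.max(0))/2,'plane',np.linalg.lstsq(A,q[:,2],rcond=None)[0],'med z',np.median(q[:,2]))
    k=P[(d<.02)&(z>.165)]; print('knob',len(k),(k.min(0)+k.max(0))/2,np.median(k[:,2]))
E
python3 chk.py; python3 plan.py
```

```text
clock: 22.92
tcp_pos: [0.647, 0.0197, 0.1602]
orientation: [-0.0, -0.367, 0.93, 0.0]
wrist_force: [-1.1, 0.2, -0.0]
finger_gap: 0.0399
clock: 23.33
tcp_pos: [0.6454, 0.0198, 0.2272]
orientation: [-0.002, -0.367, 0.93, 0.001]
wrist_force: [0.4, -0.2, 0.1]
finger_gap: 0.0499
clock: 23.75
tcp_pos: [0.6427, -0.1171, 0.2622]
orientation: [0.001, -0.368, 0.93, -0.001]
wrist_force: [0.8, -0.2, 0.0]
finger_gap: 0.0501
clock: 24.17
tcp_pos: [0.6388, -0.22, 0.2609]
orientation: [0.0, -0.366, 0.931, -0.0]
wrist_force: [-0.6, -0.0, -0.1]
finger_gap: 0.0502
top 1156 ctr [0.6494 0.0202 0.1498] plane [-0.0016 -0.0006  0.149 ] med z 0.1490512759086256
knob 65 [0.6484 0.0201 0.1707] 0.17247868666555288
side 392 ctr [0.6501 0.0194 0.147 ] plane [0.0029 0.0021 0.1473] med z 0.14740895754134398
knob 30 [0.6496 0.0175 0.1688] 0.16984251702810893
clock 24.27 tcp [ 0.6391 -0.2174  0.2611] yaw_y 133.09 z [ 3.e-04  5.e-04 -1.e+00] F [ 0.27 -1.08 -0.25] gap 0.0500 q [-0.45  0.52  0.4   1.45  0.   -1.2 ]
```

View pics/fin_top.png

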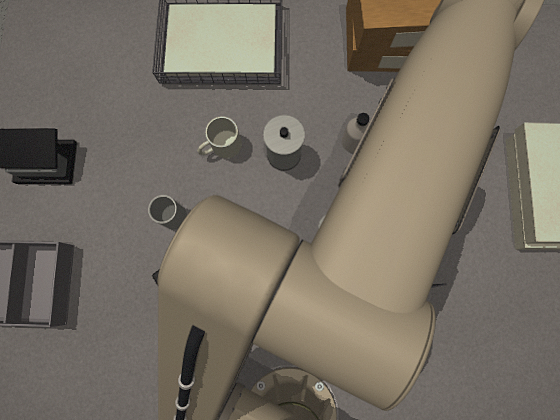

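View pics/fin_side.png

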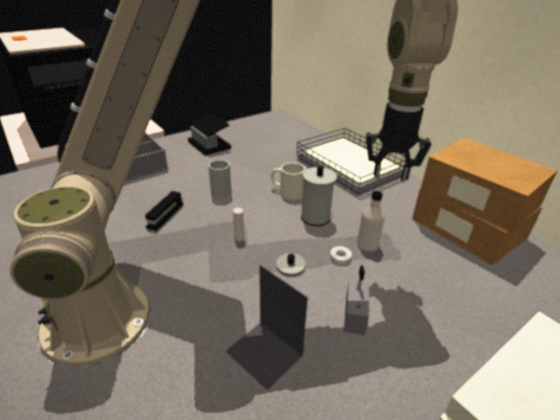

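The plate top reads 0.149 m and level to under 0.2°, offset about 2 mm. The bystanders look unmoved and the gripper is clear, so I hand in.

```bash
python3 -c "
from workcell import env
print(env.hand_in())"
```

```text
the job is handed in; nothing more can be done
None
```

I put the wand away and set the cover on the canister, then handed the job in at about 24 s of the 72 s limit. `hand_in` gives no verdict, so success rests on my own checks.

- **Wand:** I took it from the stand, lowered it into the tube and pushed until it bottomed at 18 N, at the height expected for fully home. Before the cover went on, the wand top read 0.131–0.134 m, against the 132 mm it should be.
- **Cover:** I lowered it slowly. Light contact (about 5 N) came at exactly the seated height, and I released it there without a drop.
    - **Top camera:** the plate top read 0.149 m (145 + 4 mm expected), level to about 0.1°. The centre was roughly 2 mm off, within the 6.5 mm allowed.
    - **Side camera:** this agreed less closely. It read the plate about 1.6 mm lower (0.1474 m), tilted about 0.2° and about 2.5 mm off centre, which fits its roughly 2 mm calibration error.
- **Surroundings:** bystanders showed no visible movement in the last pictures, judged by eye. The arm hid part of the top view, so the glue stick and stapler were checked from the side only. The gripper was clear of everything at hand-in.
- **Unexplained reading:** about 8 N of upward force showed as the fingers opened inside the canister. It disappeared when they lifted out, and the wand measured home afterwards.

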